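Switch on and tare the bench scale for a resin mix

ROBOT

A 6-joint arm with a two-finger parallel gripper is mounted at the origin on the work surface. World frame = base frame: x ahead of the robot, y to its left, z up, the work surface at z = 0. Lengths are in m, angles in rad, forces in N, time in s.
With the tool pointing down it reaches from about 0.35 to 0.975 m from the base axis. Payload 4.9 kg.
Tool frame: the origin (TCP) lies on the centre line of the jaws, within the pads' length; the fingertips stand 8 mm ahead of it and the grasp point (between the pads) lies 11 mm behind it; z points along the fingers, y is the line along which they close (so a half turn about z gives the same grasp; the last joint's range is limited). The gripper opens to 85 mm and grips with 20 to 120 N. Pads are 22 mm wide; open, the fingers measure 114 mm over their backs; the gripper's body (76 mm by 85 mm) begins 54 mm behind the grasp point. The pads swing forward as they close: fully open they stand 13 mm farther back than shut.
Start: joints at [1.165, 0.053, 1.613, -0, 1.476, -0.119], TCP at [0.177, 0.599, 0.239] pointing down, gripper open.
Joint ranges: [-3.01, 3.01], [-1.01, 2.22], [0.06, 2.58], [-1.02, 4.17], [0.09, 2.62], [-3.14, 3.14]. Speed limits (rad/s): [2.57, 2.57, 3.14, 3.14, 3.14, 3.14].

INTERFACE

Orientations are given as a unit quaternion [w, x, y, z].
In Python, from plant import readout, cams, job gives the robot as it stands.
- The arm moves only by the tool drive_tool, never from a script. Its argument "series" is a list of rows, each an object with "travel": the shift along the tool's x, y, z in cm, a list of three; "rotation": the turn, a rotation vector about the tool's x, y, z in degrees, a list of three; "gripper": the finger opening in cm, from 0 to 8.54. A call has 1 to 10 rows; each row shifts and turns the commanded pose from where the row before left it, along the tool's axes as they then stand; what a row does not reach is not made up. A row lasts 1/10 s, in which the tool goes at most 50 mm and 8.59 degrees, less where a joint would pass 70% of its speed; a pose out of reach is approached as far as the arm can. A call with a gripper value outside its range is refused whole. The fingers move at their own pace and stop on an object; "force" is the grip in N (left out, the last holds). Time passes only in rows, so rows that do not move let the fingers close. It gives the time, the measured TCP pose, the force, the opening and the grip force at its end, in the units of the state.
- readout.state(): the state, without advancing time (a new reading comes with each control period).
- cams.capture(name): name is "scene" or "side" or "wrist"; returns a dict with "color" (400x640x3 uint8, red, green, blue), "range_z" (400x640 float32, m along the optical axis (not along the pixel's ray), 0 where there is no reading), "intrinsics" (3x3 intrinsics, pixels), "R" (3x3) and "t" (3): a world point X has camera coordinates R X + t. Camera axes: x right, y down, z forward; pixel columns grow to the right and rows downward; lengths in m; the calibration is good to about 2 mm. The wrist camera is an equidistant fisheye: a pixel r from the principal point sees the ray r / f radians off the axis. A picture is of the moment at which its call begins.
- job.job_done(): hands the job in; it is judged then, once.
The state is a dict: "t": time; "joint_positions": joint angles; "joint_vel": joint speeds; "effort": joint torques, N m; "ee_pos": TCP position; "tcp_rot": TCP orientation; "contact_force": force on the tool from outside, world axes, zero at the start; "ft_torque": the same for the moment, N m; "finger_gap": opening from 0.0 (shut) to 1.0 (fully open); "gripper_force": force on a finger pad.
Only numpy, scipy, OpenCV 4.12 (cv2) and the standard library are available. Lean on these libraries where they do the work, as an engineer would, in place of code of your own. Each camera call takes 0.05 s, during which the arm holds its last target. There are 200 camera calls.

TASK

Get the bench scale ready for weighing out casting resin into the empty mixing cup that already stands on its pan. Nothing is to be picked up: with a fingertip, switch it on by pressing the raised half of the black power rocker fully down, then press the square units key next to the rocker to change to grams, and last the wide tare key to zero the cup, pushing each key right down and letting it come back up. Press no other key, do not touch the cup or the pan, and leave the bottle and the jar where they stand.

Things in the scene. Friction and masses are not known exactly. Their poses are not given: they have to be found in the camera images.
- scale: Grey bench scale fixed to the bench, 280 mm deep (x), 250 mm wide (y), 62 mm high. Origin: on the bench under the case's centre; z up, x from the key panel towards the pan. The front 95 mm (x -140 to -45 mm) is a panel sloping up along +x at 16.4 deg, from 34 to 62 mm high: a flat blank display on its upper part, one row of four controls below it.
- pan: Rectangular steel weighing pan on the scale behind the panel, 180 mm (x) by 220 mm (y), 6 mm thick; its flat top is 74 mm above the bench. Origin: centre of the plate's underside. It covers x = -45 to +135 mm in the scale's frame. Not to be touched.
- rocker (a joint): Power rocker in rad: 0 = off (the half towards the panel's front edge lies flat, the half towards the pan is raised), 0.42 = on (the half towards the pan lies flat). It takes about 3 to 4 N on the raised half, and stays where it is left: press until that half lies flat, where it stops.
- rocker_far (a point): Point to press on the rocker's half nearest the pan, 12 mm from its middle line. The rocker is black, V-shaped, 32 mm long up the slope, 24 mm wide, at the left end of the row (scale y = +85 mm). Off, this point stands about 10 mm out from the panel and its face leans 24 deg from the panel; on, about 5 mm out with the face parallel to the panel. It turns with the rocker.
- unit (a joint): Travel of the units key in m: 0 = up, 0.004 = fully pressed. It slides straight into the panel, at right angles to the sloping face; it needs about 1 N to start and 4 N to be fully down, and springs back up.
- unit_face (a point): Centre of the units key's face: white, 22 x 22 mm, next to the rocker (scale y = +35 mm), 7 mm out from the panel. z points out of the panel (16.4 deg from vertical, leaning away from the pan), y along the row to the left.
- memory (a joint): Travel of the memory key in m: 0 = up, 0.004 = fully pressed; same spring. Not to be pressed.
- memory_face (a point): Centre of the memory key's face: white, 22 x 22 mm, like the units key but between it and the tare key (scale y = -12 mm). Not to be pressed. Axes as for the units key.
- tare (a joint): Travel of the tare key in m: 0 = up, 0.004 = fully pressed; same spring and direction as the units key.
- tare_face (a point): Centre of the tare key's face: white, 46 mm wide along the row and 22 mm up the slope, at the right end of the row (scale y = -75 mm), 7 mm out from the panel. Axes as for the units key.
- cup: Empty white plastic mixing cup standing loose on the pan, 68 mm across the rim, 80 mm high. Origin: centre of its underside; z up.
- resin: Yellow plastic bottle, 62 mm across, 170 mm high, standing loose on the bench beside the scale. Origin: centre of its underside; z up.
- hardener: Small amber jar with a black lid, 60 mm across, 85 mm high, standing loose on the bench on the other side of the scale. Origin: centre of its underside; z up.
There are look-alikes about, which are no part of the job. Of the things shaped like the cup, the white one is meant.

How it is judged:
By the outcome, as a careful person would: the job done as asked, in the order asked, and still so for the second after the job is handed in, with the robot touching nothing.
It also fails if it takes over 45 s, if anything falls off the work surface, if the arm or the gripper's body presses on something with over 40 N, if the wrist force passes 120 N, or if a joint passes its speed limit or range.

## Working session

There is one attempt and no reset: what is moved stays moved. The work goes in short steps, Python scripts to look and compute and a tool call to move; the robot and the scene stay as the last step left them, time stands still between calls to the robot, and variables do not carry over. Pictures are saved under pics/ and viewed, at most 10 in all, crops included, and the job is handed in when it is done.

Besides the shell and the picture viewer there is one more tool, called after ">>>" as name(argument=value, ...), one argument or row to a line, values as JSON. drive_tool: Moves the arm, as the interface text tells. Its arguments: {"type":"object","properties":{"series":{"type":"array"},"force":{"type":"number"}},"required":["series"]}

```bash
mkdir -p pics; python3 - <<'E'
from plant import readout,cams
import cv2,numpy as np,pickle
s=readout.state();print(s)
d={}
for n in("scene","side"):
    c=cams.capture(n);d[n]=c;cv2.imwrite(f"pics/{n}1.png",c["color"][:,:,::-1])
    print(n,c["intrinsics"].tolist(),(-c["R"].T@c["t"]).round(3))
pickle.dump(d,open("d.pkl","wb"))
E
```

```text
{'t': 0.0, 'joint_positions': array([ 1.16500013e+00,  5.33613408e-02,  1.61429843e+00,  3.24357129e-05,
        1.47597369e+00, -1.18983362e-01]), 'joint_vel': array([-0.00033672,  0.00068206, -0.00139909,  0.00142817,  0.00069181,
        0.00080065]), 'effort': array([-2.10540944e-03, -3.93676364e+01, -3.70172346e+01, -1.84376822e-04,
        7.01161829e-03,  7.47209356e-06]), 'ee_pos': array([0.17655288, 0.59891894, 0.23805757]), 'tcp_rot': array([-2.80271368e-04,  1.42916848e-01,  9.89734173e-01, -9.81285964e-04]), 'contact_force': array([-0.52683725, -0.4132912 ,  0.04337036]), 'ft_torque': array([-0.02483935, -0.00511085, -0.01335455]), 'gripper_force': 0.0, 'finger_gap': 0.9982440448531539}
scene [[426.0451258257491, 0.0, 307.9707747754935], [0.0, 426.0451258257491, 198.2010039642216], [0.0, 0.0, 1.0]] [ 1.178 -0.146  1.005]
side [[379.06848108519665, 0.0, 316.53614742390295], [0.0, 379.06848108519665, 204.01260036830854], [0.0, 0.0, 1.0]] [0.462 0.776 0.797]
```

View pics/scene1.png

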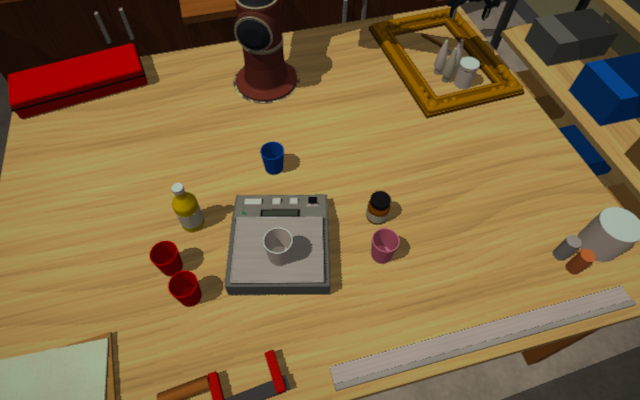

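View pics/side1.png

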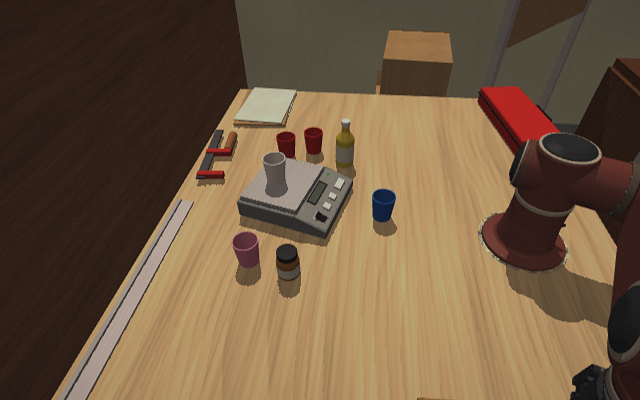

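The scale's panel faces the robot. In the scene view the row runs rocker (313,200), units (294,201), memory (277,201), tare (253,201). The white cup is on the pan at (278,245), and a blue cup stands in front at (272,158). Now enlarged crops.

```bash
python3 - <<'E'
import cv2,pickle
d=pickle.load(open("d.pkl","rb"))
a=d["scene"]["color"][185:300,220:340,::-1]
cv2.imwrite("pics/c1.png",cv2.resize(a[:40],None,fx=6.5,fy=6.5,interpolation=cv2.INTER_CUBIC))
b=d["side"]["color"][155:240,235:360,::-1]
cv2.imwrite("pics/c2.png",cv2.resize(b,None,fx=6,fy=6,interpolation=cv2.INTER_CUBIC))
E
```

```text
(no output)
```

View pics/c1.png

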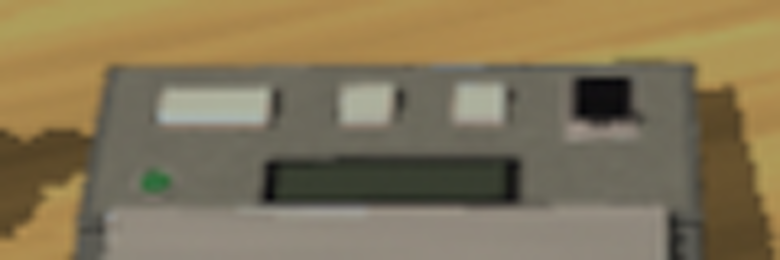

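View pics/c2.png

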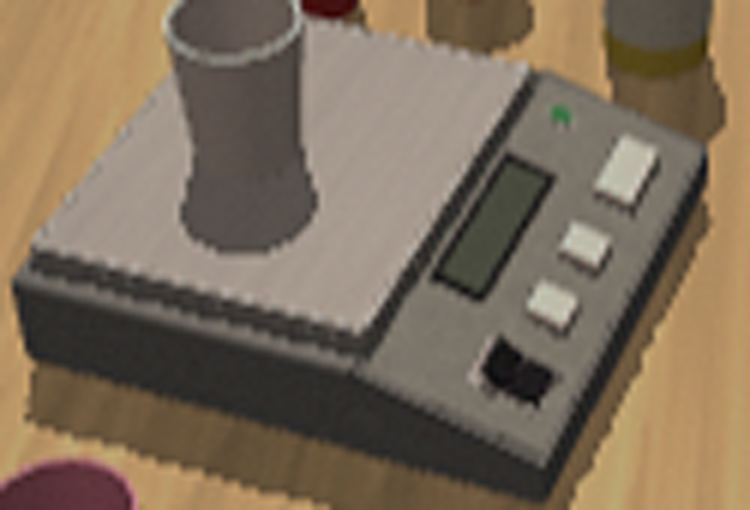

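The crops show the row clearly: rocker with its raised half near the pan, units, memory, wide tare. The pan is behind and the cup is well clear. I'll fit the scale's pose from corners in both crops.

```bash
cat > fit.py <<'E'
import pickle,numpy as np
from scipy.optimize import least_squares
d=pickle.load(open("d.pkl","rb"))
A=np.radians(16.4);n=np.array([-np.sin(A),0,np.cos(A)]);up=np.array([np.cos(A),0,np.sin(A)])
def face(y,s,h): return np.array([-.140,y,.034])+s*up+h*n
P=dict(fl=lambda s:np.array([-.14,-.125,.034]),fr=lambda s:np.array([-.14,.125,.034]),
 u=lambda s:face(.035,s,.007),m=lambda s:face(-.012,s,.007),t=lambda s:face(-.075,s,.007),
 pl=lambda s:np.array([-.045,-.11,.074]),pr=lambda s:np.array([-.045,.11,.074]),pf=lambda s:np.array([.135,.11,.074]))
obs=[("scene",6.5,220,185,dict(fl=(110,67),fr=(693,67),u=(479,103),m=(367,103),t=(215,105),pl=(107,210),pr=(670,208))),
 ("side",6,235,155,dict(fr=(545,465),fl=(705,150),u=(553,303),m=(586,243),t=(628,170),pr=(358,332),pl=(530,68),pf=(35,243)))]
def W(q,p):
    c,s=np.cos(q[2]),np.sin(q[2]);return np.array([q[0]+c*p[0]-s*p[1],q[1]+s*p[0]+c*p[1],p[2]])
def res(q):
    r=[]
    for nm,f,x0,y0,o in obs:
        C=d[nm]
        for k,(a,b) in o.items():
            v=C["intrinsics"]@(C["R"]@W(q,P[k](q[3]))+C["t"]);v=v[:2]/v[2]
            r+=[v[0]-((a+.5)/f-.5+x0),v[1]-((b+.5)/f-.5+y0)]
    return np.array(r)
if __name__=="__main__":
    s=least_squares(res,[.7,0,0,.03],loss="soft_l1");q=s.x
    print(q.round(4),np.degrees(q[2]));print(res(q).reshape(-1,2).round(1).tolist())
    np.save("q.npy",q)
    print("normal",W([0,0,q[2]],n).round(4))
    for k in P:print(k,W(q,P[k](q[3])).round(4))
    # rocker: pivot middle; far point 12mm up the slope
    print("far off",W(q,face(.085,q[3]+.011,.010)).round(4),"on",W(q,face(.085,q[3]+.012,.005)).round(4))
    # depth check
    for nm,f,x0,y0,o in obs:
        C=d[nm]
        for k in("u","m","t"):
            a,b=o[k];u=(a+.5)/f-.5+x0;v=(b+.5)/f-.5+y0
            z=C["range_z"][int(round(v)),int(round(u))];pc=z*np.linalg.solve(C["intrinsics"],[u,v,1])
            print(nm,k,(C["R"].T@(pc-C["t"])).round(4))
E
python3 fit.py
```

```text
[ 0.6491 -0.0927 -0.252   0.0312] -14.438679947802688
[[-0.4, -0.0], [0.4, -0.7], [0.4, -0.7], [0.2, -0.6], [0.2, -0.7], [0.2, -0.3], [-0.5, -0.6], [-0.9, 0.0], [0.1, -0.9], [-0.3, -0.3], [-0.3, -0.2], [-0.4, -0.6], [0.2, -0.2], [-0.2, -0.8], [-2.3, -0.2]]
normal [-0.2734  0.0704  0.9593]
fl [ 0.4824 -0.1789  0.034 ]
fr [0.5447 0.0632 0.034 ]
u [ 0.5493 -0.0309  0.0495]
m [ 0.5376 -0.0764  0.0495]
t [ 0.5219 -0.1374  0.0495]
pl [ 0.5781 -0.188   0.074 ]
pr [0.6329 0.025  0.074 ]
pf [ 0.8073 -0.0199  0.074 ]
far off [0.5712 0.0151 0.0555] on [0.5735 0.0145 0.051 ]
scene u [ 0.5508 -0.0322  0.0487]
scene m [ 0.5414 -0.0774  0.0527]
scene t [ 0.5259 -0.1383  0.0523]
side u [ 0.5487 -0.0328  0.0467]
side m [ 0.5368 -0.0769  0.0482]
side t [ 0.5207 -0.1365  0.048 ]
```

```bash
cat > h.py <<'E'
import numpy as np
from scipy.spatial.transform import Rotation as Ro
from plant import readout,cams
from fit import W,face,n,up
q=np.load("q.npy")
N=W([0,0,q[2]],n);U=W([0,0,q[2]],up);Y=np.cross(N,U)
RT=np.c_[-U,Y,-N]   # tool x,y,z
def tip(y,s,h): return W(q,face(y,q[3]+s,h))
def go(T,R=RT):  # T: fingertip target
    s=readout.state();w=s["tcp_rot"];C=Ro.from_quat([*w[1:],w[0]]).as_matrix()
    rv=np.degrees(Ro.from_matrix(C.T@R).as_rotvec())
    dp=T+R[:,2]*-.008-s["ee_pos"]
    print("t",round(s["t"],2),"rot",rv.round(2),"travel(target frame) cm",(R.T@dp*100).round(2),"now frame",(C.T@dp*100).round(2),"F",(C.T@s["contact_force"]).round(2),"gap",round(s["finger_gap"],3))
E
python3 - <<'E'
from h import *
import pickle
print(RT.round(3));go(tip(.085,.0135,.06))
C=pickle.load(open("d.pkl","rb"))["scene"]
for u,v in((272,158),(380,195),(182,190),(278,240)):
    z=C["range_z"][v,u];print((C["R"].T@(z*np.linalg.solve(C["intrinsics"],[u,v,1])-C["t"])).round(3))
E
```

```text
[[-0.929  0.249  0.273]
 [ 0.239  0.968 -0.07 ]
 [-0.282  0.    -0.959]]
t 0.1 rot [ -0.39 -16.41  -1.97] travel(target frame) cm [-45.72 -46.7   26.62] now frame [-52.97 -44.86  12.7 ] F [ 0.52 -0.55 -0.23] gap 0.996
[ 0.363 -0.054  0.014]
[0.618 0.185 0.087]
[ 0.528 -0.299  0.165]
[ 0.688 -0.101  0.104]
```

Candidates to confuse:
- Keys: units (294,201), memory (277,201) and tare (253,201). They are identified by order and by tare's width.
- Rocker: the only black control, at (313,200).
- Cups: white on the pan at (278,245). Blue, pink and red ones are elsewhere.

The fit agrees with depth to about 2–3 mm, and the close crop confirms the choice. Moving.

>>> drive_tool(
  series=[
    {"travel":[0,0,0],"rotation":[-0.2,-8.2,-1.0],"gripper":0},
    {"travel":[0,0,0],"rotation":[-0.2,-8.2,-1.0],"gripper":0},
    {"travel":[-2.9,-2.9,1.3],"rotation":[0,0,0],"gripper":0},
    {"travel":[-2.9,-2.9,1.3],"rotation":[0,0,0],"gripper":0},
    {"travel":[-2.9,-2.9,1.3],"rotation":[0,0,0],"gripper":0},
    {"travel":[-2.9,-2.9,1.3],"rotation":[0,0,0],"gripper":0},
    {"travel":[-2.9,-2.9,1.3],"rotation":[0,0,0],"gripper":0},
    {"travel":[-2.9,-2.9,1.3],"rotation":[0,0,0],"gripper":0},
    {"travel":[-2.9,-2.9,1.3],"rotation":[0,0,0],"gripper":0},
    {"travel":[-2.9,-2.9,1.3],"rotation":[0,0,0],"gripper":0},
  ],
  force=30,
)

```text
t: 1.1
ee_pos: [0.3634, 0.3105, 0.204]
tcp_rot: [0.142, 0.124, 0.982, -0.017]
contact_force: [1.7, -0.3, -0.6]
finger_gap: -0.002
gripper_force: 0.0
```

>>> drive_tool(
  series=[
    {"travel":[-2.9,-2.9,1.3],"rotation":[0,0,0],"gripper":0},
    {"travel":[-2.9,-2.9,1.3],"rotation":[0,0,0],"gripper":0},
    {"travel":[-2.9,-2.9,1.3],"rotation":[0,0,0],"gripper":0},
    {"travel":[-2.9,-2.9,1.3],"rotation":[0,0,0],"gripper":0},
    {"travel":[-2.9,-2.9,1.3],"rotation":[0,0,0],"gripper":0},
    {"travel":[-2.9,-2.9,1.3],"rotation":[0,0,0],"gripper":0},
    {"travel":[-2.9,-2.9,1.3],"rotation":[0,0,0],"gripper":0},
    {"travel":[0,0,0],"rotation":[0,0,0],"gripper":0},
    {"travel":[0,0,0],"rotation":[0,0,0],"gripper":0},
  ],
)

```text
t: 2.0
ee_pos: [0.5259, 0.0599, 0.1734]
tcp_rot: [0.141, 0.125, 0.982, -0.017]
contact_force: [-0.3, 0.4, 0.1]
finger_gap: 0.003
gripper_force: 0.0
```

```bash
python3 - <<'E'
from h import *
go(tip(.085,.0135,.06))
E
```

```text
t 2.0 rot [ 0.08 -0.1  -0.12] travel(target frame) cm [-2.2  -3.21  7.07] now frame [-2.22 -3.21  7.06] F [ 0.32  0.34 -0.21] gap 0.003
```

>>> drive_tool(
  series=[
    {"travel":[-2.2,-3.2,2.5],"rotation":[0,0,0],"gripper":0},
    {"travel":[0,0,4.0],"rotation":[0,0,0],"gripper":0},
    {"travel":[0,0,3.0],"rotation":[0,0,0],"gripper":0},
    {"travel":[0,0,0],"rotation":[0,0,0],"gripper":0},
    {"travel":[0,0,0],"rotation":[0,0,0],"gripper":0},
  ],
)

```text
t: 2.5
ee_pos: [0.5639, 0.0192, 0.089]
tcp_rot: [0.141, 0.123, 0.982, -0.017]
contact_force: [-0.2, -0.4, 0.9]
finger_gap: -0.001
gripper_force: 0.0
```

```bash
python3 - <<'E'
from h import *
import cv2
go(tip(.085,.0135,.01))
a=cams.capture("wrist")["color"][:,:,::-1];b=cams.capture("side")["color"][130:240,260:400,::-1]
cv2.imwrite("pics/w1.png",cv2.hconcat([cv2.resize(b,None,fx=3.636,fy=3.636,interpolation=cv2.INTER_CUBIC)[:400],a])[:, :] if 0 else cv2.vconcat([cv2.resize(a[:, :],(480,300)),cv2.resize(b,(480,300),interpolation=cv2.INTER_CUBIC)]))
E
```

```text
t 2.5 rot [ 0.14 -0.08  0.1 ] travel(target frame) cm [-0.07 -0.22  2.64] now frame [-0.08 -0.22  2.64] F [-0.13 -0.41 -0.93] gap -0.001
```

View pics/w1.png

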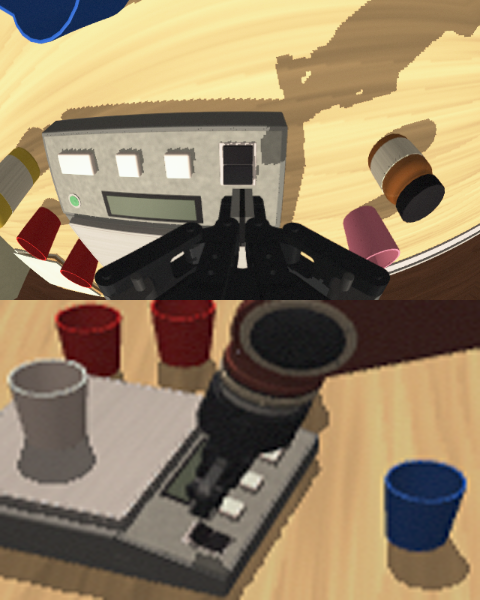

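The wrist view shows the fingertip at about (243,190), just behind the rocker at (238,165), over its pan-side half. I'll correct −2 mm in y and descend.

>>> drive_tool(
  series=[
    {"travel":[-0.1,-0.2,1.0],"rotation":[0,0,0],"gripper":0},
    {"travel":[0,0,1.0],"rotation":[0,0,0],"gripper":0},
    {"travel":[0,0,0.2],"rotation":[0,0,0],"gripper":0},
    {"travel":[0,0,0.2],"rotation":[0,0,0],"gripper":0},
    {"travel":[0,0,0.2],"rotation":[0,0,0],"gripper":0},
    {"travel":[0,0,0],"rotation":[0,0,0],"gripper":0},
  ],
)

```text
t: 3.2
ee_pos: [0.5726, 0.0139, 0.0649]
tcp_rot: [0.142, 0.124, 0.982, -0.017]
contact_force: [0.5, -1.3, -0.1]
finger_gap: -0.001
gripper_force: 0.3
```

```bash
python3 - <<'E'
from h import *
go(tip(.085,.0135,.005))
E
```

```text
t 3.2 rot [0.11 0.04 0.  ] travel(target frame) cm [0.18 0.08 0.55] now frame [0.18 0.08 0.55] F [-0.71 -1.11  0.35] gap -0.001
```

>>> drive_tool(
  series=[
    {"travel":[0,0,0.2],"rotation":[0,0,0],"gripper":0},
    {"travel":[0,0,0],"rotation":[0,0,0],"gripper":0},
  ],
)

```text
t: 3.4
ee_pos: [0.5737, 0.0136, 0.0636]
tcp_rot: [0.143, 0.124, 0.982, -0.017]
contact_force: [0.6, -1.2, 3.1]
finger_gap: -0.001
gripper_force: 1.0
```

```bash
python3 - <<'E'
from h import *
go(tip(.085,.0135,.005));go(tip(.085,.0135,.005))
E
```

```text
t 3.4 rot [0.12 0.14 0.  ] travel(target frame) cm [0.25 0.08 0.4 ] now frame [0.25 0.08 0.4 ] F [-1.7  -1.   -2.73] gap -0.001
t 3.4 rot [0.12 0.14 0.  ] travel(target frame) cm [0.25 0.08 0.4 ] now frame [0.25 0.08 0.4 ] F [-1.7  -1.   -2.73] gap -0.001
```

>>> drive_tool(
  series=[
    {"travel":[0,0,0.2],"rotation":[0,0,0],"gripper":0},
    {"travel":[0,0,0],"rotation":[0,0,0],"gripper":0},
  ],
)

```text
t: 3.6
ee_pos: [0.5744, 0.0136, 0.0617]
tcp_rot: [0.143, 0.124, 0.982, -0.017]
contact_force: [1.2, -1.3, 3.3]
finger_gap: -0.002
gripper_force: 1.7
```

```bash
python3 - <<'E'
from h import *
go(tip(.085,.0135,.005))
E
```

```text
t 3.6 rot [ 0.14  0.15 -0.01] travel(target frame) cm [0.26 0.07 0.2 ] now frame [0.26 0.07 0.2 ] F [-2.38 -0.93 -2.74] gap -0.002
```

>>> drive_tool(
  series=[
    {"travel":[0,0,0.15],"rotation":[0,0,0],"gripper":0},
    {"travel":[0,0,0.1],"rotation":[0,0,0],"gripper":0},
    {"travel":[0,0,0],"rotation":[0,0,0],"gripper":0},
  ],
)

```text
t: 3.9
ee_pos: [0.575, 0.0136, 0.0601]
tcp_rot: [0.143, 0.124, 0.982, -0.017]
contact_force: [-2.6, -1.2, 12.0]
finger_gap: 0.002
gripper_force: 6.0
```

```bash
python3 - <<'E'
from h import *
go(tip(.085,.0135,.005))
E
```

```text
t 3.9 rot [0.13 0.11 0.01] travel(target frame) cm [0.27 0.05 0.02] now frame [0.27 0.05 0.02] F [ -1.27  -1.79 -12.17] gap 0.002
```

>>> drive_tool(
  series=[
    {"travel":[0,0,0.1],"rotation":[0,0,0],"gripper":0},
    {"travel":[0,0,0],"rotation":[0,0,0],"gripper":0},
  ],
)

```text
t: 4.1
ee_pos: [0.5751, 0.0135, 0.06]
tcp_rot: [0.142, 0.124, 0.982, -0.017]
contact_force: [-8.8, 0.0, 19.2]
finger_gap: -0.001
gripper_force: 10.4
```

```bash
python3 - <<'E'
from h import *
go(tip(.085,.0135,.005))
E
```

```text
t 4.1 rot [0.11 0.05 0.02] travel(target frame) cm [0.28 0.05 0.01] now frame [0.28 0.05 0.01] F [  2.7   -2.12 -20.84] gap -0.001
```

The stop is firm at h ≈ 5 mm, 20 N, exactly as the "on" geometry predicts. Retract, check, and go above the units key.

>>> drive_tool(
  series=[
    {"travel":[0,0,-1.5],"rotation":[0,0,0],"gripper":0},
    {"travel":[0,0,-1.5],"rotation":[0,0,0],"gripper":0},
    {"travel":[0.8,-2.5,0],"rotation":[0,0,0],"gripper":0},
    {"travel":[0.8,-2.5,0],"rotation":[0,0,0],"gripper":0},
    {"travel":[0,0,0],"rotation":[0,0,0],"gripper":0},
    {"travel":[0,0,0],"rotation":[0,0,0],"gripper":0},
  ],
)

```text
t: 4.7
ee_pos: [0.5374, -0.0288, 0.0801]
tcp_rot: [0.14, 0.125, 0.982, -0.017]
contact_force: [-0.4, 1.3, -1.1]
finger_gap: -0.001
gripper_force: 0.0
```

```bash
python3 - <<'E'
from h import *
import cv2
go(tip(.035,0,.007))
a=cams.capture("wrist")["color"][:,:,::-1];b=cams.capture("side")["color"][180:240,285:365,::-1]
cv2.imwrite("pics/w2.png",cv2.vconcat([cv2.resize(a[130:330,40:440],(600,300)),cv2.resize(b,(600,300) if 0 else (600,300),interpolation=cv2.INTER_CUBIC)]))
E
```

```text
t 4.7 rot [ 0.12 -0.18 -0.06] travel(target frame) cm [-0.29  0.1   2.47] now frame [-0.3   0.09  2.47] F [0.97 1.18 0.88] gap -0.001
```

View pics/w2.png

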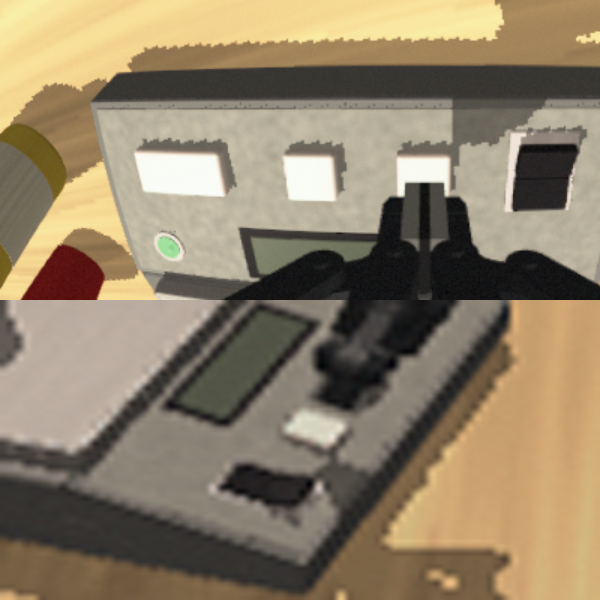

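The rocker has flipped: its front half now stands up. The tip at (424,200) lines up with the units key at (424,170). Pressing units.

>>> drive_tool(
  series=[
    {"travel":[-0.2,0.1,1.0],"rotation":[0,0,0],"gripper":0},
    {"travel":[0,0,1.0],"rotation":[0,0,0],"gripper":0},
    {"travel":[0,0,0.2],"rotation":[0,0,0],"gripper":0},
    {"travel":[0,0,0.2],"rotation":[0,0,0],"gripper":0},
    {"travel":[0,0,0.2],"rotation":[0,0,0],"gripper":0},
    {"travel":[0,0,0.1],"rotation":[0,0,0],"gripper":0},
    {"travel":[0,0,0],"rotation":[0,0,0],"gripper":0},
  ],
)

```text
t: 5.5
ee_pos: [0.5481, -0.0302, 0.0562]
tcp_rot: [0.141, 0.124, 0.982, -0.017]
contact_force: [-1.3, 1.1, 2.1]
finger_gap: -0.002
gripper_force: 1.1
```

```bash
python3 - <<'E'
from h import *
go(tip(.035,0,.003))
E
```

```text
t 5.5 rot [ 0.12 -0.03  0.  ] travel(target frame) cm [ 0.06 -0.03  0.28] now frame [ 0.06 -0.03  0.28] F [ 0.9   0.79 -2.47] gap -0.002
```

>>> drive_tool(
  series=[
    {"travel":[0,0,0.15],"rotation":[0,0,0],"gripper":0},
    {"travel":[0,0,0.15],"rotation":[0,0,0],"gripper":0},
    {"travel":[0,0,0.1],"rotation":[0,0,0],"gripper":0},
    {"travel":[0,0,0],"rotation":[0,0,0],"gripper":0},
  ],
)

```text
t: 5.9
ee_pos: [0.5492, -0.0305, 0.0539]
tcp_rot: [0.141, 0.124, 0.982, -0.017]
contact_force: [-12.5, 3.1, 14.9]
finger_gap: 0.001
gripper_force: 8.9
```

```bash
python3 - <<'E'
from h import *
go(tip(.035,0,.003))
E
```

```text
t 5.9 rot [ 0.1  -0.09  0.02] travel(target frame) cm [ 0.1  -0.03  0.02] now frame [ 0.1  -0.03  0.02] F [  8.21  -0.08 -17.98] gap 0.001
```

The units key bottomed (18 N, firm). Release and move to tare.

>>> drive_tool(
  series=[
    {"travel":[0,0,-0.5],"rotation":[0,0,0],"gripper":0},
    {"travel":[0,0,-1.2],"rotation":[0,0,0],"gripper":0},
    {"travel":[0,0,-1.3],"rotation":[0,0,0],"gripper":0},
    {"travel":[0,0,0],"rotation":[0,0,0],"gripper":0},
    {"travel":[0.1,-4.0,0],"rotation":[0,0,0],"gripper":0},
    {"travel":[0,-4.0,0],"rotation":[0,0,0],"gripper":0},
    {"travel":[0,-3.0,0],"rotation":[0,0,0],"gripper":0},
    {"travel":[0,0,0],"rotation":[0,0,0],"gripper":0},
    {"travel":[0,0,0],"rotation":[0,0,0],"gripper":0},
  ],
)

```text
t: 6.8
ee_pos: [0.5127, -0.1355, 0.0808]
tcp_rot: [0.142, 0.125, 0.982, -0.017]
contact_force: [0.0, 0.3, -0.1]
finger_gap: 0.001
gripper_force: 0.0
```

```bash
python3 - <<'E'
from h import *
import cv2
go(tip(-.075,0,.007))
a=cams.capture("wrist")["color"][:,:,::-1];b=cams.capture("side")["color"][165:240,275:365,::-1]
cv2.imwrite("pics/w3.png",cv2.vconcat([cv2.resize(a[130:350,140:540],(600,300)),cv2.resize(b,(360,300),interpolation=cv2.INTER_CUBIC).repeat(1,0) if 0 else cv2.copyMakeBorder(cv2.resize(b,(360,300),interpolation=cv2.INTER_CUBIC),0,0,0,240,0)]))
E
```

```text
t 6.8 rot [ 0.1   0.02 -0.1 ] travel(target frame) cm [-0.02  0.04  2.46] now frame [-0.01  0.04  2.46] F [0.09 0.33 0.1 ] gap 0.001
```

View pics/w3.png

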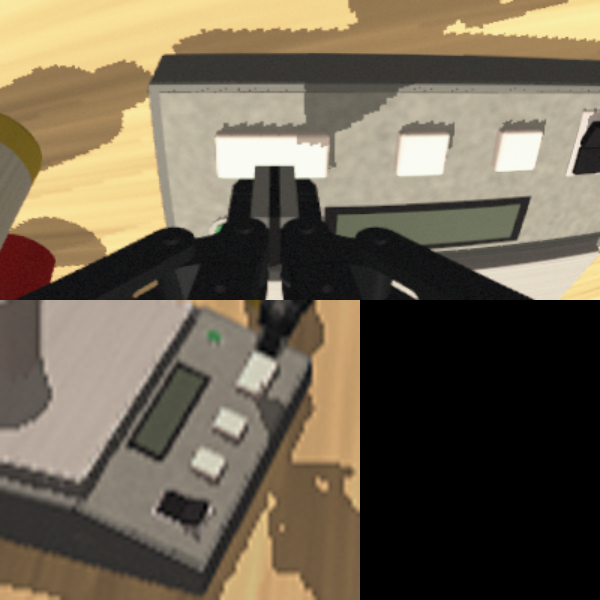

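The tip at (273,170) is centred on the tare key at (272,155), and the units key at (520,150) is back up. Pressing tare.

>>> drive_tool(
  series=[
    {"travel":[0,0,1.0],"rotation":[0,0,0],"gripper":0},
    {"travel":[0,0,1.0],"rotation":[0,0,0],"gripper":0},
    {"travel":[0,0,0.3],"rotation":[0,0,0],"gripper":0},
    {"travel":[0,0,0.2],"rotation":[0,0,0],"gripper":0},
    {"travel":[0,0,0.2],"rotation":[0,0,0],"gripper":0},
    {"travel":[0,0,0.15],"rotation":[0,0,0],"gripper":0},
    {"travel":[0,0,0.1],"rotation":[0,0,0],"gripper":0},
    {"travel":[0,0,0],"rotation":[0,0,0],"gripper":0},
  ],
)

```text
t: 7.7
ee_pos: [0.5203, -0.1364, 0.0534]
tcp_rot: [0.14, 0.124, 0.982, -0.016]
contact_force: [-12.8, 6.4, 13.6]
finger_gap: 0.0
gripper_force: 8.7
```

```bash
python3 - <<'E'
from h import *
go(tip(-.075,0,.003))
E
```

```text
t 7.7 rot [ 0.17 -0.18  0.03] travel(target frame) cm [-0.06 -0.06  0.02] now frame [-0.06 -0.06  0.02] F [  9.65   3.09 -16.94] gap 0.0
```

Tare bottomed at 17 N. Retract and check.

>>> drive_tool(
  series=[
    {"travel":[0,0,-0.5],"rotation":[0,0,0],"gripper":0},
    {"travel":[0,0,-1.5],"rotation":[0,0,0],"gripper":0},
    {"travel":[0,0,-4],"rotation":[0,0,0],"gripper":0},
    {"travel":[0,0,-4],"rotation":[0,0,0],"gripper":0},
    {"travel":[0,0,0],"rotation":[0,0,0],"gripper":0},
    {"travel":[0,0,0],"rotation":[0,0,0],"gripper":0},
    {"travel":[0,0,0],"rotation":[0,0,0],"gripper":0},
  ],
)

```text
t: 8.4
ee_pos: [0.493, -0.13, 0.1472]
tcp_rot: [0.141, 0.124, 0.982, -0.017]
contact_force: [0.5, 0.6, -0.4]
finger_gap: -0.003
gripper_force: 0.0
```

```bash
python3 - <<'E'
from h import *
import cv2
go(tip(-.075,0,.003))
a=cams.capture("wrist")["color"][:,:,::-1];b=cams.capture("side")["color"][110:290,220:400,::-1]
cv2.imwrite("pics/w4.png",cv2.vconcat([cv2.resize(a,(480,300)),cv2.resize(b,(480,300) if 0 else (480,300),interpolation=cv2.INTER_CUBIC)]))
E
```

```text
t 8.4 rot [ 0.12 -0.07 -0.  ] travel(target frame) cm [-0.1  -0.    9.81] now frame [-0.12 -0.02  9.81] F [-0.21  0.68  0.44] gap -0.003
```

View pics/w4.png

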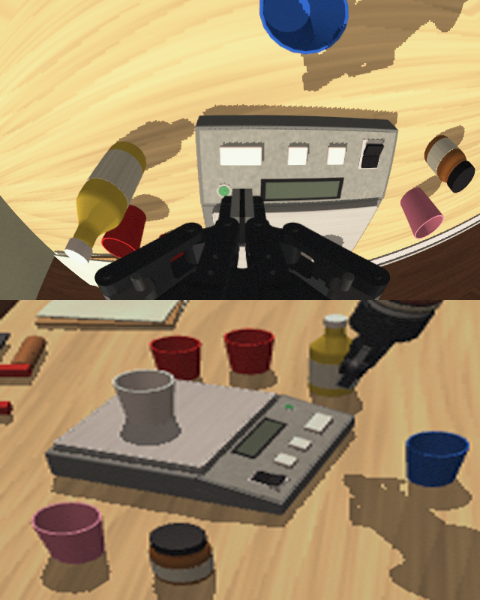

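All keys are up, the rocker is flipped (near half raised), and the cup, bottle and jar stand undisturbed with the arm clear. Handing in.

```bash
python3 -c "
from plant import job
print(job.job_done())"
```

```text
the job is handed in; nothing more can be done
None
```

I switched the scale on at the rocker, then pressed the units key and the tare key fully down in that order and let each come back up; the job is handed in, the last pictures show the cup, pan, bottle and jar undisturbed, and the display gives no readout to confirm grams or zero.

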